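Clamp a gauge block in a sprung bench hold-down

TASK

Clamp the thick square reference block in the grey sprung bench hold-down (not the red-handled clamp on the white plate): press the sprung jaw's pad down until the catch hooks over the tail and holds the jaw open by itself, slide the block flat on the bench into the mouth until it is squarely home against the stop, then push the catch back so that the jaw springs shut on the block. Leave the thin oblong block, the tape roll and the bottle where they are.

Things in the scene. Friction and masses are not known exactly. Their poses are not given: they have to be found in the camera images.
- hold_down: Sprung hold-down fixed to the bench: grey base 64 mm wide, 12 mm high, x = 0 to 0.15. Origin on the bench (z = 0) under the middle of the stop, the base's front face at x = 0 (12 mm high); x points from mouth to tail, z up. Two cheeks stand before the stop, 48 mm apart, 12 mm high, to x = -0.03, then flare to 56 mm apart at x = -0.044. The mouth opens to -x.
- home (a point): Centre of the square block when home on the bare bench against the stop: x = -0.020, y = 0, z = 0.009 of the hold-down (4 mm play sideways between the cheeks), its sides along the hold-down's axes, any quarter turn. Axes as the hold-down's.
- jaw_nose (a point): Underside of the jaw's rubber nose, at x = -0.018 of the hold-down: 12 mm above the bench when shut and empty, about 26 mm when held open. The jaw is 28 mm wide, pivots at x = 0.03, z = 0.036, its front end reaches x = -0.026, its top stays below z = 0.05; the pivot's side plates end at z = 0.045.
- jaw_arm (a joint): Angle of the sprung jaw, rad: 0 shut and empty; about 0.12 clamping the 18 mm block; about 0.3 held open by the catch (it clicks in as the jaw passes about 0.32); hard stop 0.38. Grows as the press pad goes down. A spring always shuts it: 0.2 N m at 0, 0.7 N m at 0.3 (14 N on the pad).
- catch_arm (a joint): Angle of the hold-open catch, rad: 0 upright (at rest, also hooked over the tail); grows as its tab is pushed away from the mouth (+x of the hold-down); the tail comes free at about 0.35; stop at 0.7. A light spring (0.06 to 0.11 N m) returns it. Pivot at x = 0.112, z = 0.009 of the hold-down.
- press_pad (a point): Middle of the top of the ribbed black pad on the jaw's tail, 28 mm long, 34 mm wide; jaw shut: x = 0.077, z = 0.056 of the hold-down. Pressed 17 to 18 mm straight down, the jaw turns past 0.32 and the catch, an upright hooked plate behind the tail's end, snaps over the tail's cross bar by itself and holds the jaw open.
- catch_tab (a point): Middle of the mouth-side face of the black thumb tab on top of the catch, 34 mm wide, 20 mm high; at rest x = 0.121, z = 0.069 of the hold-down (tab z = 0.059 to 0.079). Pushed 25 to 30 mm towards +x of the hold-down it frees the tail (about 3 N). The tail then springs up to z = 0.054 below: keep the pushing tip above z = 0.06.
- square_center (a point): Centre of the thick square reference block, pale grey, 40 x 40 x 18 mm, about 0.23 kg, loose, flat on the bench (centre 9 mm above its underside); x and y along its sides, z up. The oblong block lies close along its +x side.
- oblong_center (a point): Centre of the thin oblong reference block, pale grey, 35 (x) x 50 (y) x 12 mm, lying beside the square block, long side along it, with a gap of 10 to 16 mm: no room for a finger between. Bystander.
- tape_roll: Black tape roll lying flat, 66 mm across, 19 mm high, origin at the centre of its underside. Bystander.
- bottle: Small capped oil bottle, 32 mm across, 77 mm high, standing on the bench beside the mouth of the hold-down (100 to 120 mm from its middle line, on its -y side), origin at the centre of its underside. Bystander.
Not all that is in view belongs to the job. What is shaped like the part that bears square_center but black or blue is not meant.

How it is judged:
By the outcome, as a careful person would: the job done as asked, in the order asked, and still so for the second after the job is handed in, with the robot touching nothing.
It also fails if it takes over 59 s, if anything falls off the work surface, if the arm or the gripper's body presses on something with over 40 N, if the wrist force passes 120 N, or if a joint passes its speed limit or range.

ROBOT

A 6-joint arm with a two-finger parallel gripper is mounted at the origin on the work surface; the furniture and walls round the work are solid. World frame = base frame: x ahead of the robot, y to its left, z up, the work surface at z = 0. Lengths are in m, angles in rad, forces in N, time in s.
With the tool pointing down it reaches from about 0.225 to 0.875 m from the base axis. Payload 3.4 kg.
Tool frame: the origin (TCP) lies on the centre line of the jaws, within the pads' length; the fingertips stand 17 mm ahead of it and the grasp point (between the pads) lies 2 mm behind it (nose_length is the distance from the TCP to the fingertips, in m); z points along the fingers, y is the line along which they close (so a half turn about z gives the same grasp; the last joint's range is limited). The gripper opens to 85 mm and grips with 20 to 120 N. Pads are 22 mm wide; open, the fingers measure 114 mm over their backs; the gripper's body (76 mm by 85 mm) begins 54 mm behind the grasp point. The pads swing forward as they close: fully open they stand 13 mm farther back than shut.
Start: joints at [-1.366, 0.276, 1.505, -0, 1.361, -0.121], TCP at [0.184, -0.545, 0.248] pointing down, gripper open.
Joint ranges: [-2.89, 2.89], [-0.75, 2.08], [0.22, 2.7], [-1.18, 4.32], [0.11, 2.71], [-2.7, 2.7]. Speed limits (rad/s): [2.57, 2.57, 3.14, 3.14, 3.14, 3.14].

INTERFACE

Orientations are given as a unit quaternion [w, x, y, z].
In Python, from rig import get_state, get_image, sign_off, find_in, place_of, nose_length gives the robot as it stands.
- The arm moves only by the tool apply_moves, never from a script. Its argument "deltas" is one flat list of numbers, 5 for each row, row after row: the finger opening in mm, from 0 to 85.4, then the shift along the tool's x, y, z in mm, then the turn about the tool's z in degrees. A call has 1 to 12 rows; each row is the pose to reach, as a shift and turn from the pose commanded when the call began, along the tool's axes at that moment; what a row does not reach only later rows make up. A row lasts 1/12 s, in which the tool goes at most 41.7 mm and 7.16 degrees, less where a joint would pass 70% of its speed; a pose out of reach is approached as far as the arm can. A call with a gripper value outside its range is refused whole. The fingers move at their own pace and stop on an object; "squeeze" is the grip in N (left out, the last holds). Time passes only in rows, so rows that repeat a pose let the fingers close. It gives the time, the measured TCP pose, the force, the opening and the grip force at its end, in the units of the state.
- get_state(): the state, without advancing time (a new reading comes with each control period).
- get_image(name): name is "side" or "top" or "wrist"; returns a dict with "frame" (384x512x3 uint8, red, green, blue), "K" (3x3 intrinsics, pixels), "position" and "orientation" of the camera in the world. Camera axes: x right, y down, z forward; pixel columns grow to the right and rows downward; lengths in m; the calibration is good to about 2 mm. A picture is of the moment at which its call begins. There is no depth.
- sign_off(): hands the job in; it is judged then, once.
Trained networks look in a picture, given as the dict that the camera call returned (one of the last four; its "shot" number tells which), for a name from the list of things; names that differ only in an ending like _2 or _b are one class to them, and where a whole thing is asked for, a point or a joint stands for the part that bears it (a point fixed in the world has none). Each returns a list of dicts, best first, with "score" (0 to 1); they miss things now and then, are a little off and sometimes report something else, mostly with a low value. They report only what shows in the picture. A call takes as long as a camera call. They do not tell look-alikes from the thing itself.
- find_in(query, picture): "point" ([column, row] in pixels, amid what is visible of it).
- place_of(query, picture): "point" ([column, row] in pixels: a listed point, or the origin of a listed thing).
The state is a dict: "clock": time; "qpos": joint angles; "qd": joint speeds; "effort": joint torques, N m; "position": TCP position; "ee_rot": TCP orientation; "contact_force": force on the tool from outside, world axes, zero at the start; "moment": the same for the moment, N m; "width": finger opening in m; "gripper_force": force on a finger pad.
Only numpy, scipy, OpenCV 4.12 (cv2) and the standard library are available. Lean on these libraries where they do the work, as an engineer would, in place of code of your own. Each camera call takes 0.05 s, during which the arm holds its last target. There are 200 camera calls.

## Working session

There is one attempt and no reset: what is moved stays moved. The work goes in short steps, Python scripts to look and compute and a tool call to move; the robot and the scene stay as the last step left them, time stands still between calls to the robot, and variables do not carry over. Pictures are saved under pics/ and viewed, at most 13 in all, crops included, and the job is handed in when it is done.

Besides the shell and the picture viewer there is one more tool, called as name(argument=value, ...) on one line, values as JSON. apply_moves: Moves the arm, as the interface text tells. Its arguments: {"type":"object","properties":{"deltas":{"type":"array"},"squeeze":{"type":"number"}},"required":["deltas"]}

```bash
mkdir -p pics; cat > h.py <<'E'
import numpy as np, cv2
from scipy.spatial.transform import Rotation as R
from rig import *
def rot(q): return R.from_quat([q[1],q[2],q[3],q[0]])
def ray(im,uv):
    d=np.linalg.inv(im["K"])@np.array([uv[0],uv[1],1.]); return np.array(im["position"]), rot(im["orientation"]).apply(d)
def at_z(im,uv,z):
    p,d=ray(im,uv); return p+d*(z-p[2])/d[2]
def proj(im,P):
    c=rot(im["orientation"]).inv().apply(np.array(P,float)-np.array(im["position"])); u=(np.array(im["K"])@c.T).T
    return u[...,:2]/u[...,2:]
def save(im,name,box=None,s=1):
    f=im["frame"][...,::-1]
    if box: f=f[box[1]:box[3],box[0]:box[2]]
    cv2.imwrite("pics/"+name,cv2.resize(f,None,fx=s,fy=s,interpolation=cv2.INTER_CUBIC))
E
python3 - <<'E'
from h import *
Z=dict(hold_down=0,home=.009,press_pad=.056,catch_tab=.069,jaw_nose=.012,square_center=.009,oblong_center=.006,tape_roll=0,bottle=0)
ims=[]
for n in("top","side"):
    im=get_image(n); ims.append(im["frame"]); print(n,im["position"])
    for k,z in Z.items():
        for r in place_of(k,im)[:3]:
            print(k,np.round(r["point"],0),round(r["score"],2),np.round(at_z(im,r["point"],z),3))
cv2.imwrite("pics/top.png",cv2.resize(ims[0],(800,600))[...,::-1]);cv2.imwrite("pics/side.png",cv2.resize(ims[1],(800,600))[...,::-1])
s=get_state();print(s,nose_length)
E
```

```text
top [ 0.34156709 -0.13929936  1.00652899]
home [203. 208.] 0.61 [0.473 0.001 0.009]
press_pad [154. 206.] 0.65 [0.474 0.099 0.056]
catch_tab [134. 207.] 0.69 [0.472 0.139 0.069]
jaw_nose [202. 206.] 0.88 [0.477 0.003 0.012]
square_center [309. 191.] 0.69 [ 0.507 -0.236  0.009]
square_center [379. 196.] 0.68 [ 0.49  -0.393  0.009]
square_center [277. 228.] 0.66 [ 0.425 -0.162  0.009]
oblong_center [306. 168.] 0.86 [ 0.561 -0.232  0.006]
tape_roll [340. 232.] 0.94 [ 0.414 -0.303  0.   ]
tape_roll [207. 206.] 0.32 [ 0.481 -0.006  0.   ]
bottle [194. 158.] 0.51 [0.593 0.023 0.   ]
side [0.30493076 0.81435677 0.82232493]
hold_down [251. 242.] 0.63 [ 0.477  0.01  -0.   ]
home [252. 231.] 0.75 [ 0.48  -0.02   0.009]
press_pad [244. 248.] 0.68 [0.477 0.086 0.056]
catch_tab [242. 261.] 0.68 [0.472 0.138 0.069]
jaw_nose [251. 234.] 0.57 [ 0.48  -0.006  0.012]
square_center [259. 174.] 0.76 [ 0.506 -0.254  0.009]
square_center [285. 198.] 0.53 [ 0.417 -0.159  0.009]
square_center [231. 197.] 0.46 [ 0.562 -0.14   0.009]
oblong_center [240. 175.] 0.68 [ 0.558 -0.245  0.006]
tape_roll [292. 170.] 0.55 [ 0.413 -0.301  0.   ]
bottle [206. 235.] 0.58 [0.594 0.003 0.   ]
{'clock': 1.0, 'qpos': array([-1.36602380e+00,  2.75914828e-01,  1.50492132e+00,  6.94347439e-07,
        1.36069103e+00, -1.21017329e-01]), 'qd': array([ 0.00212149,  0.00047397, -0.00034275, -0.00130661, -0.00056636,
        0.00140089]), 'effort': array([-1.98001508e-03, -4.16667795e+01, -2.46103048e+01, -5.92601032e-05,
        1.35059636e-04,  2.13925637e-05]), 'position': array([ 0.1840238 , -0.54478401,  0.24831104]), 'ee_rot': array([3.26932552e-05, 9.86761944e-01, 1.62175413e-01, 1.70975520e-06]), 'contact_force': array([ 0.00257799,  0.01828455, -0.80652418]), 'moment': array([-0.02257077, -0.02822225,  0.02190934]), 'gripper_force': 0.0, 'width': 0.08555062236419872} 0.017
```

View pics/top.png

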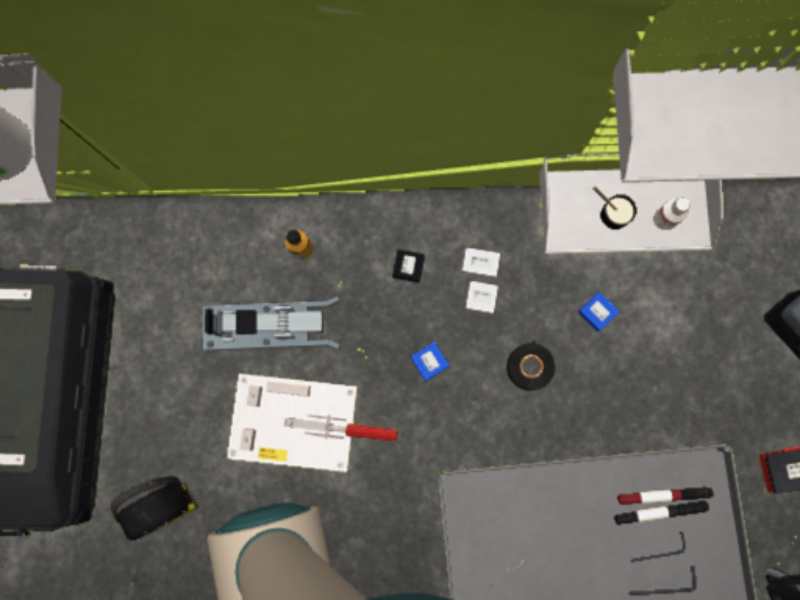

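View pics/side.png

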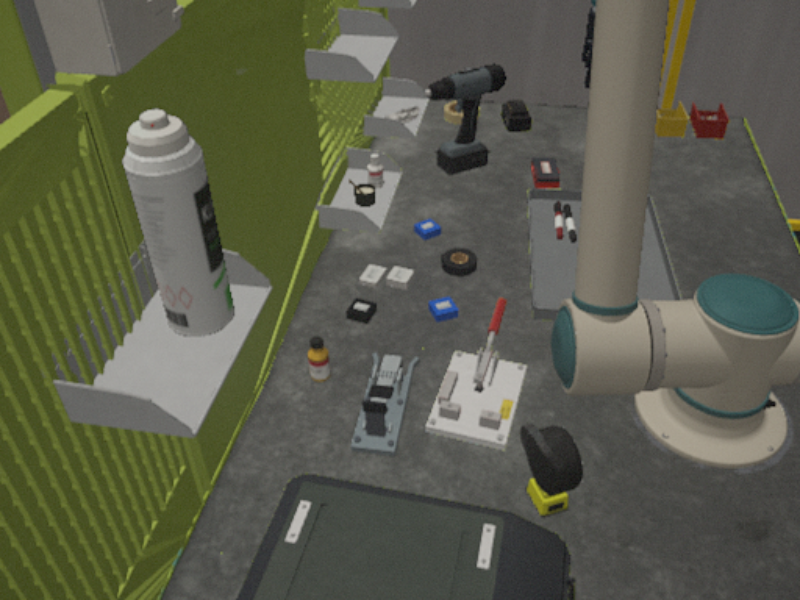

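The top view (800 px picture) shows these candidates for the square block:
- Pale block at (482,297).
- Pale oblong at (481,262), a look-alike.
- Blue blocks at (430,361) and (600,312).
- Black block at (408,265).

I choose the pale one at (482,297), about (0.507, -0.24). The oblong lies on its +x side. The hold-down is at (265,322) with its mouth towards world -y, and the bottle is at (298,242). I'll move over the block for a close check.

apply_moves(deltas=[85,320,-214,-20,19,85,320,-214,-20,19,85,320,-214,-20,19,85,320,-214,-20,19,85,320,-214,-20,19,85,320,-214,-20,19,85,320,-214,-20,19,85,320,-214,-20,19,85,320,-214,-20,19,85,320,-214,-20,19,85,320,-214,-20,19,85,320,-214,-20,19])

```text
clock: 2.0
position: [0.4188, -0.2395, 0.2683]
ee_rot: [0.001, 1.0, -0.002, -0.0]
contact_force: [0.1, 0.4, 0.2]
width: 0.085
gripper_force: 0.0
```

```bash
python3 - <<'E'
from h import *
s=get_state();print(s["clock"],s["position"],s["ee_rot"],s["qpos"])
im=get_image("wrist");print(im["position"],im["orientation"])
for k,z in dict(square_center=.009,oblong_center=.006,tape_roll=0,hold_down=0,jaw_nose=.012,home=.009).items():
    for r in place_of(k,im)[:3]: print(k,np.round(r["point"],0),round(r["score"],2),np.round(at_z(im,r["point"],z),4))
save(im,"w1.png",None,1.5)
E
```

```text
2.0 [ 0.41877805 -0.23950551  0.26834416] [ 5.35385722e-04  9.99998106e-01 -1.85753335e-03 -2.24497982e-04] [-6.63053208e-01  1.23759376e-01  1.65449426e+00 -1.14545921e-03
  1.36303601e+00  9.11694291e-01]
[ 0.48972402 -0.23896299  0.3924547 ] [-0.09929745 -0.69889668  0.70135466  0.09891958]
square_center [204. 164.] 0.77 [ 0.4202 -0.1642  0.009 ]
square_center [168.  55.] 0.75 [ 0.559  -0.1275  0.009 ]
square_center [252.  94.] 0.57 [ 0.5118 -0.2316  0.009 ]
oblong_center [258.  55.] 0.79 [ 0.5591 -0.24    0.006 ]
tape_roll [300. 168.] 0.8 [ 0.4117 -0.2996  0.    ]
hold_down [ 70. 120.] 0.73 [0.4801 0.0176 0.    ]
hold_down [259.  55.] 0.17 [ 0.5593 -0.241   0.    ]
jaw_nose [ 78. 122.] 0.66 [ 0.477  -0.0009  0.012 ]
home [ 84. 118.] 0.76 [ 0.4819 -0.0072  0.009 ]
```

View pics/w1.png

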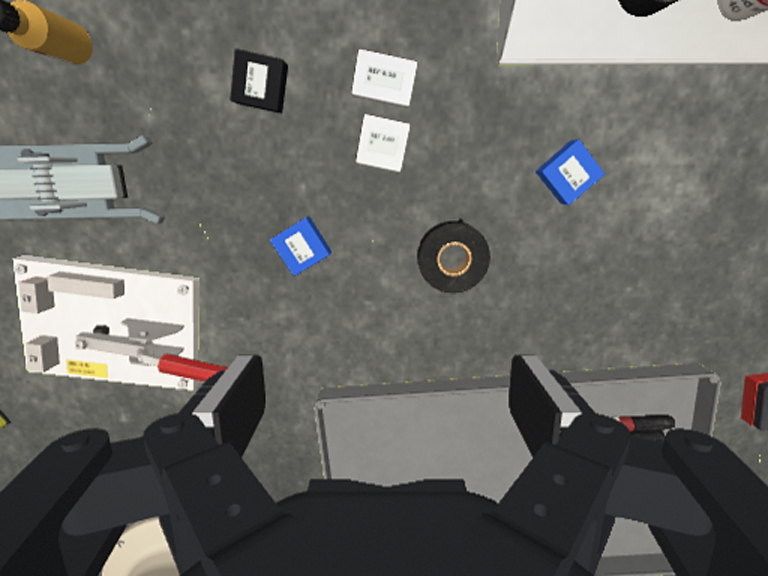

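The wrist view shows the pale square at (382,143) and the oblong above it at (384,77). There is a black block at (259,80), blue ones at (300,246) and (570,172), and the hold-down mouth at (130,180). The choice is confirmed. Next I'll look at the hold-down from close up with the gripper aligned to it.

apply_moves(deltas=[0,56,-240,20,-85,0,56,-240,20,-85,0,56,-240,20,-85,0,56,-240,20,-85,0,56,-240,20,-85,0,56,-240,20,-85,0,56,-240,20,-85,0,56,-240,20,-85,0,56,-240,20,-85,0,56,-240,20,-85,0,56,-240,20,-85,0,56,-240,20,-85])

```text
clock: 3.35
position: [0.4761, -0.0005, 0.2482]
ee_rot: [0.0, 0.738, 0.675, -0.0]
contact_force: [-0.7, -1.1, -0.3]
width: 0.0002
gripper_force: 0.0
```

apply_moves(deltas=[0,0,0,0,-5,0,0,0,0,-5,0,0,0,0,-5])

```text
clock: 3.6
position: [0.4761, -0.0004, 0.2483]
ee_rot: [0.0, 0.71, 0.704, -0.0]
contact_force: [0.1, -0.5, -0.2]
width: 0.0
gripper_force: 0.0
```

```bash
python3 - <<'E'
from h import *
s=get_state();print(s["clock"],s["position"],s["ee_rot"],s["qpos"],s["width"])
im=get_image("wrist");print(im["position"],im["orientation"])
for k,z in dict(hold_down=0,home=.009,press_pad=.056,catch_tab=.069,jaw_nose=.012,bottle=0).items():
    for r in place_of(k,im)[:2]: print(k,np.round(r["point"],0),round(r["score"],2),np.round(at_z(im,r["point"],z),4))
save(im,"w2.png",None,1.5)
E
```

```text
3.6 [ 4.76101022e-01 -4.45589665e-04  2.48266150e-01] [ 3.78645445e-05  7.10275686e-01  7.03923608e-01 -5.43819656e-05] [-1.47126727e-01  1.26147846e-01  1.70235952e+00 -1.36975341e-04
  1.31308986e+00 -1.38108593e-01] 4.126530579738085e-05
[0.47759249 0.07027723 0.37237595] [ 0.1393905   0.99022784 -0.00420532 -0.00119204]
hold_down [259. 157.] 0.9 [0.4783 0.0117 0.    ]
home [260. 169.] 0.86 [ 0.4793 -0.0028  0.009 ]
press_pad [257.  89.] 0.72 [0.4772 0.0938 0.056 ]
catch_tab [256.  46.] 0.75 [0.476  0.1329 0.069 ]
jaw_nose [254. 171.] 0.95 [ 0.4719 -0.005   0.012 ]
bottle [340. 147.] 0.69 [0.5866 0.0251 0.    ]
```

View pics/w2.png

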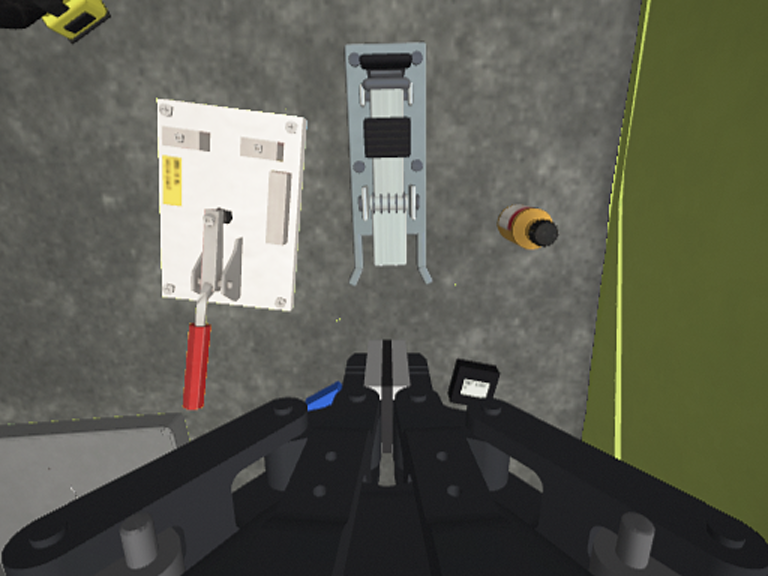

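The wrist view shows the pad at (387,137), the tab at (386,60), the cheek tips at (353,283) and (430,283), and the base's back corners at (346,43) and (425,43). The bottle is well clear at (528,228). I'll fit the hold-down pose from these corners and from the networks.

```bash
cat > fit.py <<'E'
from h import *
from scipy.optimize import least_squares
im=get_image("wrist")
M=[[.15,.032,.012],[.15,-.032,.012],[-.044,.0295,.012],[-.044,-.0295,.012],[.091,.017,.056],[.091,-.017,.056],[.063,.017,.056],[.063,-.017,.056]]
U=np.array([[346,43],[425,43],[353,284],[430,284],[364,118],[411,118],[364,156],[411,157]])/1.5
M=np.array(M)
nn=[("press_pad",[.077,0,.056]),("catch_tab",[.121,0,.069])]
for k,p in nn:
    r=place_of(k,im)[0]; M=np.vstack([M,p]); U=np.vstack([U,r["point"]])
def w(p,M): 
    c,s=np.cos(p[2]),np.sin(p[2]); return np.c_[p[0]+c*M[:,0]-s*M[:,1],p[1]+s*M[:,0]+c*M[:,1],M[:,2]]
f=lambda p:(proj(im,w(p,M))-U).ravel()
r=least_squares(f,[.478,.012,1.57],loss="soft_l1")
print(r.x,np.degrees(r.x[2])); print(np.round(f(r.x).reshape(-1,2),1)); print(w(r.x,np.array([[.077,0,.056],[.121,0,.069],[-.02,0,.009]])))
E
python3 fit.py
```

```text
[0.47823303 0.0142304  1.57616933] 90.30785022596025
[[-0.9 -0.4]
 [ 1.8 -1.1]
 [ 1.9  0.5]
 [-5.6  0.1]
 [-0.6 -0.2]
 [ 0.1 -0.6]
 [ 0.1  2.1]
 [-0.1  1. ]
 [ 0.1  1.2]
 [ 0.2 -1.2]]
[[ 0.47781931  0.09122929  0.056     ]
 [ 0.4775829   0.13522865  0.069     ]
 [ 0.47834049 -0.00576931  0.009     ]]
```

apply_moves(deltas=[0,94,1,80,-1,0,94,1,80,-1,0,94,1,80,-1,0,94,1,165,-1,0,94,1,165,-1,0,94,1,165,-1,0,94,1,165,-1,0,94,1,165,-1])

```text
clock: 4.77
position: [0.4791, 0.0939, 0.0847]
ee_rot: [0.001, 0.703, 0.711, 0.001]
contact_force: [0.7, 0.1, 0.1]
width: 0.0
gripper_force: 0.0
```

apply_moves(deltas=[0,0,0,4,0,0,0,0,8,0,0,0,0,11,0,0,0,0,14,0,0,0,0,16,0,0,0,0,18,0,0,0,0,20,0,0,0,0,20,0,0,0,0,20,0])

```text
clock: 5.52
position: [0.4792, 0.0961, 0.0654]
ee_rot: [0.0, 0.704, 0.71, 0.003]
contact_force: [-0.9, 7.7, 9.9]
width: -0.0
gripper_force: 5.0
```

```bash
python3 - <<'E'
from h import *
s=get_state();print(s["position"],s["ee_rot"],s["contact_force"],s["moment"])
im=get_image("wrist")
save(im,"w3.png",(100,0,400,384),1.5)
E
```

```text
[0.47918245 0.09608543 0.06543128] [4.38206483e-05 7.03855997e-01 7.10336036e-01 3.07383004e-03] [-0.89267103  7.74406629  9.91665492] [1.30837098 0.19837303 0.05514181]
```

View pics/w3.png

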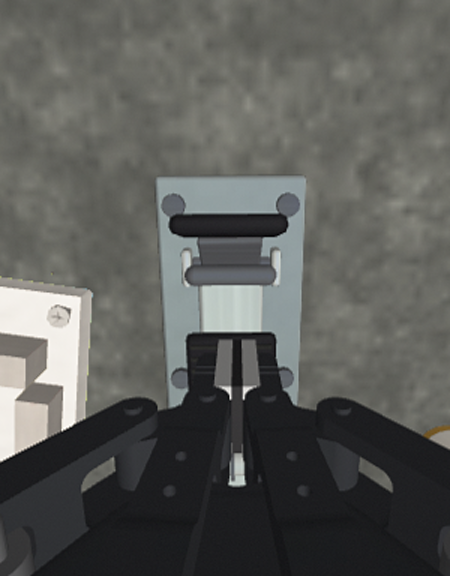

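The view shows the fingertips on the pad (230,350) and the cross bar (230,275) still in front of the catch (230,225), so it isn't hooked yet. I'll press further.

apply_moves(deltas=[0,0,0,2,0,0,0,0,4,0,0,0,0,5,0,0,0,0,6,0,0,0,0,6,0])

```text
clock: 5.98
position: [0.4792, 0.097, 0.0601]
ee_rot: [-0.0, 0.704, 0.71, 0.004]
contact_force: [-3.2, 11.3, 16.3]
width: 0.0
gripper_force: 8.2
```

apply_moves(deltas=[0,0,0,1,0,0,0,0,2,0,0,0,0,2,0,0,0,0,2,0])

```text
clock: 6.32
position: [0.4793, 0.0968, 0.0578]
ee_rot: [-0.0, 0.704, 0.71, 0.004]
contact_force: [-1.6, 9.9, 12.5]
width: 0.0004
gripper_force: 7.2
```

```bash
python3 - <<'E'
from h import *
im=get_image("wrist")
save(im,"w4.png",(100,0,400,300),1.5)
E
```

```text
(no output)
```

View pics/w4.png

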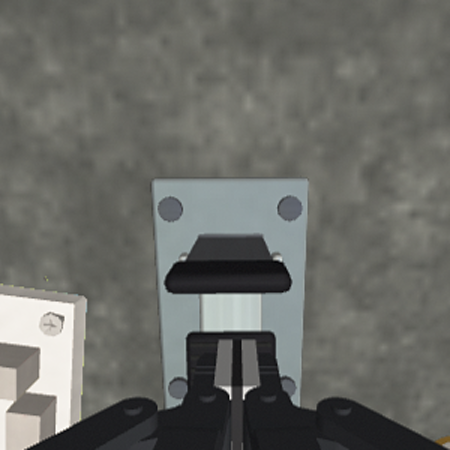

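The force fell from 16 to 12.5 N as the catch tab (228,277) snapped forward over the cross bar. I'll lift off and check, then move to the block.

apply_moves(deltas=[0,0,0,-3,0,0,0,0,-8,0,0,0,0,-20,0,0,0,0,-60,0,0,0,0,-110,0,0,-30,0,-150,0,0,-60,0,-190,0,85,-97,0,-190,0,85,-97,0,-190,0,85,-97,0,-190,0])

```text
clock: 7.2
position: [0.4796, -0.0061, 0.2472]
ee_rot: [0.002, 0.704, 0.71, 0.0]
contact_force: [0.3, -0.7, -0.2]
width: 0.0361
gripper_force: 0.0
```

```bash
python3 - <<'E'
from h import *
s=get_state();print(s["clock"],s["position"],s["ee_rot"])
im=get_image("wrist"); a=im["frame"][0:220,180:340][...,::-1]
print(place_of("press_pad",im)[0],place_of("catch_tab",im)[0],place_of("jaw_nose",im)[0])
b=get_image("side")["frame"][200:290,200:300][...,::-1]
cv2.imwrite("pics/w5.png",np.hstack([cv2.resize(a,(400,550)),cv2.resize(b,(390,550))]))
E
```

```text
7.2 [ 0.47961061 -0.00608702  0.24722251] [2.28655883e-03 7.04442544e-01 7.09757182e-01 4.65557183e-04]
{'point': [254.8, 82.8], 'score': 0.94} {'point': [254.4, 38.8], 'score': 0.93} {'point': [253.1, 171.2], 'score': 0.81}
```

View pics/w5.png

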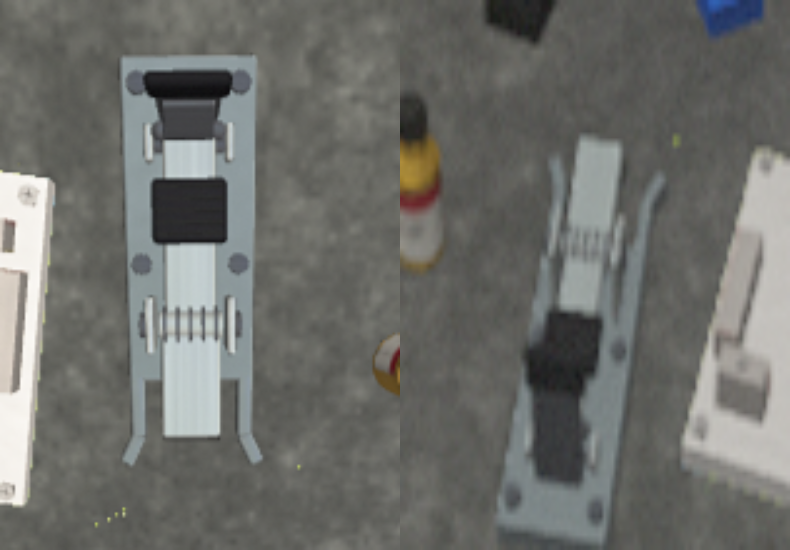

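The crops show the jaw staying open by itself: the catch plate (188,115) is over the cross bar and the front of the jaw is raised. Now I'll go over the square block with the fingers set to close along its y sides.

apply_moves(deltas=[85,-229,-20,40,85,85,-229,-20,40,85,85,-229,-20,40,85,85,-229,-20,40,85,85,-229,-20,40,85,85,-229,-20,40,85,85,-229,-20,40,85,85,-229,-20,40,85,85,-229,-20,40,85,85,-229,-20,40,85,85,-229,-20,40,85,85,-229,-20,40,85])

```text
clock: 8.45
position: [0.4615, -0.2308, 0.2042]
ee_rot: [-0.001, 0.999, 0.047, -0.001]
contact_force: [-0.8, 1.0, -0.4]
width: 0.0849
gripper_force: 0.0
```

```bash
cat > sq.py <<'E'
from h import *
def squares(im,z=.018):
    g=im["frame"].min(2); g=((g>165)*255).astype(np.uint8)
    g=cv2.morphologyEx(g,cv2.MORPH_CLOSE,np.ones((9,9)))
    for c in cv2.findContours(g,cv2.RETR_EXTERNAL,cv2.CHAIN_APPROX_NONE)[0]:
        if cv2.contourArea(c)<300: continue
        P=np.array([at_z(im,p[0],z)[:2] for p in c],np.float32)
        r=cv2.minAreaRect(P*1000); print(np.round(c.mean(0)),np.round(r[0],1),np.round(r[1],1),round(r[2],1))
if __name__=="__main__":
    s=get_state();print(s["clock"],s["position"],s["ee_rot"])
    im=get_image("wrist"); squares(im)
    for k,z in dict(square_center=.009,oblong_center=.006).items():
        for r in place_of(k,im)[:3]: print(k,np.round(r["point"],0),round(r["score"],2),np.round(at_z(im,r["point"],z),4))
    save(im,"w6.png",(120,0,420,240),1.5)
E
python3 sq.py
```

```text
8.45 [ 0.46148205 -0.23082147  0.20417344] [-8.03904263e-04  9.98881052e-01  4.72782112e-02 -8.76977239e-04]
[[ 58. 247.]] [345.1  11.4] [132.3 122.9] 80.9
[[ 18. 143.]] [470.2  34.9] [47.2 43. ] 82.2
[[267. 133.]] [ 510.3 -235.6] [39.1 39.5] 78.1
[[173.  75.]] [ 559.5 -132.5] [15.5 24.2] 77.9
[[273.  83.]] [ 561.4 -236.9] [48.2 33.7] 78.9
[[449.  51.]] [ 612.6 -412.2] [ 90.  155.3] 0.1
square_center [173.  77.] 0.67 [ 0.559  -0.1296  0.009 ]
square_center [264. 132.] 0.59 [ 0.5111 -0.2326  0.009 ]
square_center [202. 202.] 0.58 [ 0.4209 -0.1656  0.009 ]
oblong_center [274.  83.] 0.85 [ 0.5628 -0.238   0.006 ]
```

apply_moves(deltas=[85,48,9,40,17,85,48,9,80,17,85,48,9,120,17,85,48,9,150,17,85,48,9,175,17,85,48,9,183,17,85,48,9,183,17,85,48,9,183,17])

```text
clock: 9.27
position: [0.5108, -0.2365, 0.0229]
ee_rot: [0.0, 0.995, -0.098, 0.0]
contact_force: [0.5, -0.6, 0.8]
width: 0.0848
gripper_force: 0.0
```

apply_moves(deltas=[37,0,0,0,0,37,0,0,0,0,37,0,0,0,0,37,0,0,0,0,37,0,0,0,0,37,0,0,0,0,37,0,0,0,0], squeeze=20)

```text
clock: 9.85
position: [0.5109, -0.2368, 0.0239]
ee_rot: [0.001, 0.995, -0.099, 0.001]
contact_force: [-1.0, 0.1, 7.8]
width: 0.0394
gripper_force: 21.5
```

apply_moves(deltas=[37,0,0,-5,0,37,-6,-13,-6,0,37,-12,-26,-6,0,37,-19,-41,-6,-5,37,-26,-56,-6,-12,37,-33,-71,-6,-19,37,-40,-86,-6,-26,37,-47,-101,-6,-33,37,-52,-112,-6,-40,37,-56,-120,-6,-47,37,-59,-128,-6,-54,37,-59,-128,-6,-61])

```text
clock: 10.85
position: [0.4747, -0.096, 0.0278]
ee_rot: [-0.002, 0.906, 0.424, -0.001]
contact_force: [-0.1, 1.0, -2.4]
width: 0.039
gripper_force: 20.8
```

apply_moves(deltas=[37,0,0,0,-7,37,0,0,0,-14,37,0,0,0,-21,37,0,0,0,-28,37,0,0,0,-35,37,0,0,0,-41,37,0,0,0,-41,37,0,0,0,-41])

```text
clock: 11.52
position: [0.4763, -0.0981, 0.028]
ee_rot: [-0.001, 0.704, 0.711, -0.0]
contact_force: [-0.4, 0.4, -1.7]
width: 0.0399
gripper_force: 20.8
```

```bash
python3 - <<'E'
from h import *
s=get_state();print(s["clock"],s["position"],s["ee_rot"],s["qpos"],s["width"])
im=get_image("wrist")
print([ (k,place_of(k,im)[:1]) for k in("square_center","home","jaw_nose")])
save(im,"w7.png",(60,0,460,384),1.5)
E
```

```text
11.5167 [ 0.47627494 -0.09810239  0.02802762] [-7.63606328e-04  7.03694342e-01  7.10502364e-01 -2.84414465e-04] [-3.46435689e-01  3.80940453e-01  1.99657880e+00  1.82306509e-04
  7.65698214e-01 -3.56195254e-01] 0.03990422900350668
[('square_center', [{'point': [257.0, 246.2], 'score': 0.97}]), ('home', [{'point': [263.0, 64.1], 'score': 0.82}]), ('jaw_nose', [{'point': [260.9, 66.8], 'score': 0.85}])]
```

View pics/w7.png

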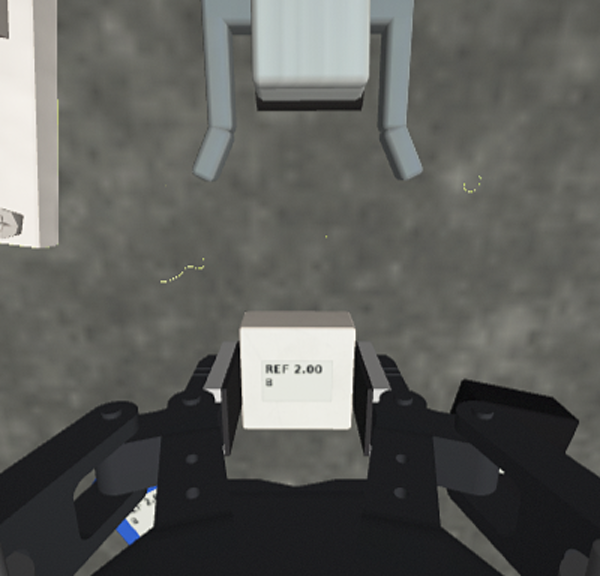

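The block is held squarely at (297,377) in the view, and the mouth's middle is near column 307, so it needs about 2.5 mm to the right. I'll lower it, slide it to the flare, and release.

apply_moves(deltas=[37,8,2.5,0,0,37,16,2.5,1,0,37,22,2.5,2.5,0,37,26,2.5,3.5,0,37,30,2.5,3.5,0,37,36,2.5,3.5,0,37,42,2.5,3.5,0,37,48,2.5,3.5,0,37,48,2.5,3.5,0,37,48,2.5,3.5,0])

```text
clock: 12.55
position: [0.4793, -0.0509, 0.0248]
ee_rot: [0.0, 0.703, 0.712, -0.0]
contact_force: [-0.7, 0.7, -2.6]
width: 0.0392
gripper_force: 20.8
```

apply_moves(deltas=[55,0,0,0,0,55,0,0,0,0,55,0,0,0,0,55,0,0,0,0,55,0,0,-15,0,55,-20,0,-35,0,55,-50,0,-50,0,0,-60,0,-60,0,0,-60,0,-60,0,0,-60,0,-60,0,0,-60,0,-60,0])

```text
clock: 13.47
position: [0.4791, -0.1105, 0.0841]
ee_rot: [-0.001, 0.703, 0.711, -0.0]
contact_force: [0.1, 0.4, -0.6]
width: 0.0068
gripper_force: 0.0
```

```bash
python3 - <<'E'
from sq import *
s=get_state();print(s["clock"],s["position"],s["ee_rot"],s["width"])
im=get_image("wrist");squares(im)
for k,z in dict(square_center=.009,home=.009).items():
    for r in place_of(k,im)[:2]: print(k,np.round(r["point"],0),round(r["score"],2),np.round(at_z(im,r["point"],z),4))
save(im,"w8.png",(60,0,460,384),1.5)
E
```

```text
13.4667 [ 0.4791024  -0.11045849  0.08408151] [-9.98336813e-04  7.03117271e-01  7.11073178e-01 -2.05394129e-04] 0.0068226429260949744
[[363. 241.]] [ 559.  -131.5] [15.5 24.3] 78.2
[[259. 130.]] [480.1 -51.4] [39.  38.7] 0.7
[[260.  24.]] [479.7  11.3] [29.9 26.5] 0.6
[[77. 61.]] [357.3 -10.2] [78.2 89.2] 82.9
square_center [188. 262.] 0.91 [ 0.4237 -0.1569  0.009 ]
square_center [258. 127.] 0.68 [ 0.4795 -0.0496  0.009 ]
home [259.  59.] 0.78 [ 0.4796 -0.0059  0.009 ]
```

View pics/w8.png

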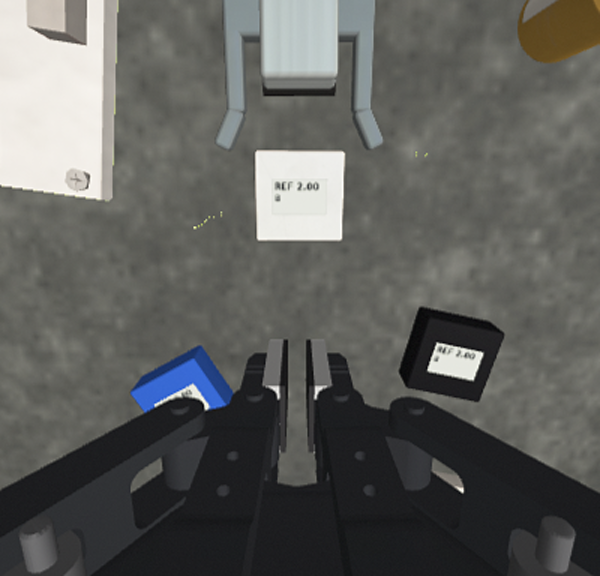

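The block is square in front of the mouth at (300,195), and the jaw and cheeks are at (300,100). I'll push it home from behind with the closed fingers.

apply_moves(deltas=[6,0,0,30,0,6,0,0,60,0,6,10,0,60,0,6,20,0,60,0,6,27,0,60,0,6,33,0,60,0,6,39,0,60,0,6,45,0,60,0,6,51,0,60,0,6,57,0,60,0,6,63,0,60,0,6,68,0,60,0])

```text
clock: 14.62
position: [0.4797, -0.0429, 0.0252]
ee_rot: [0.001, 0.703, 0.711, 0.0]
contact_force: [0.1, -4.1, 2.9]
width: 0.006
gripper_force: 1.5
```

apply_moves(deltas=[6,2,0,0,0,6,3,0,0,0,6,4,0,0,0,6,5,0,0,0,6,6,0,0,0,6,6,0,0,0])

```text
clock: 15.12
position: [0.4793, -0.0374, 0.0248]
ee_rot: [0.0, 0.703, 0.711, -0.0]
contact_force: [0.2, -2.9, 1.8]
width: 0.006
gripper_force: 1.6
```

apply_moves(deltas=[6,1,0,0,0,6,2,0,0,0,6,2,0,0,0])

```text
clock: 15.37
position: [0.4795, -0.0372, 0.0248]
ee_rot: [0.001, 0.702, 0.712, -0.001]
contact_force: [-1.2, -9.8, 2.3]
width: 0.0059
gripper_force: 5.2
```

apply_moves(deltas=[6,1,0,0,0,6,2,0,0,0,6,2,0,0,0])

```text
clock: 15.62
position: [0.4795, -0.037, 0.025]
ee_rot: [0.003, 0.701, 0.713, -0.002]
contact_force: [-2.6, -17.2, 1.5]
width: 0.006
gripper_force: 8.8
```

The block met the stop at TCP y = -0.037, as predicted. I'll back off and check.

apply_moves(deltas=[6,-4,0,0,0,6,-20,0,0,0,6,-50,0,-20,0,6,-60,0,-60,0,6,-60,0,-100,0,6,-60,0,-110,0,6,-60,0,-110,0,0,-60,0,-110,0])

```text
clock: 16.28
position: [0.4793, -0.0926, 0.1345]
ee_rot: [-0.001, 0.703, 0.711, 0.0]
contact_force: [-0.3, -0.3, -0.3]
width: -0.0003
gripper_force: 0.0
```

```bash
python3 - <<'E'
from sq import *
s=get_state();print(s["clock"],s["position"],s["ee_rot"],s["width"])
im=get_image("wrist")
for k,z in dict(square_center=.009,home=.009,catch_tab=.069).items():
    for r in place_of(k,im)[:2]: print(k,np.round(r["point"],0),round(r["score"],2),np.round(at_z(im,r["point"],z),4))
save(im,"w9.png",(176,0,336,200),3)
E
```

```text
16.2833 [ 0.47925074 -0.09257316  0.13454857] [-5.46701992e-04  7.03142249e-01  7.11048937e-01  2.96452380e-04] -0.00030885769776961563
square_center [257.  92.] 0.92 [ 0.4784 -0.0057  0.009 ]
square_center [334. 230.] 0.9 [ 0.5543 -0.1307  0.009 ]
home [258.  94.] 0.62 [ 0.4791 -0.0067  0.009 ]
```

View pics/w9.png

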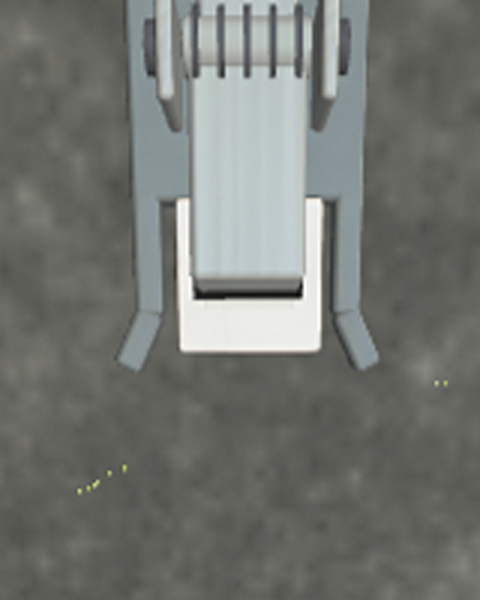

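The picture shows the block squarely home: its far edge is against the stop at row 198, it is centred between the cheeks, and the jaw is over it. Now I'll push the catch tab.

apply_moves(deltas=[0,40,1,0,0,0,80,1,0,0,0,120,1,0,0,0,160,1,0,0,0,198,1,0,0,0,198,1,0,0,0,198,1,30,0,0,198,1,54,0,0,198,1,54,0,0,198,1,54,0])

```text
clock: 17.32
position: [0.4768, 0.1045, 0.0791]
ee_rot: [-0.002, 0.703, 0.711, -0.002]
contact_force: [0.1, 1.4, -0.0]
width: 0.0001
gripper_force: 0.0
```

apply_moves(deltas=[0,8,0,0,0,0,15,0,0,0,0,20,0,0,0,0,25,0,0,0,0,30,0,0,0,0,34,0,0,0,0,38,0,0,0,0,41,0,0,0,0,41,0,0,0])

```text
clock: 18.07
position: [0.478, 0.1467, 0.081]
ee_rot: [-0.0, 0.703, 0.711, 0.0]
contact_force: [-0.0, -1.0, 0.8]
width: 0.0001
gripper_force: 0.5
```

apply_moves(deltas=[0,3,0,0,0,0,6,0,0,0,0,8,0,0,0,0,8,0,0,0])

```text
clock: 18.4
position: [0.4779, 0.1541, 0.0808]
ee_rot: [-0.0, 0.703, 0.711, 0.0]
contact_force: [-0.2, -1.4, 1.0]
width: -0.0002
gripper_force: 0.6
```

apply_moves(deltas=[0,-6,0,0,0,0,-20,0,0,0,0,-40,0,-5,0,0,-50,0,-60,0,0,-70,0,-110,0,0,-110,0,-150,0,0,-150,0,-170,0,0,-155,0,-170,0,0,-155,0,-170,0,0,-155,0,-170,0])

```text
clock: 19.23
position: [0.4807, -0.003, 0.2524]
ee_rot: [0.002, 0.704, 0.71, 0.001]
contact_force: [0.9, 0.3, -0.0]
width: 0.0003
gripper_force: 0.0
```

```bash
python3 - <<'E'
from h import *
s=get_state();print(s["clock"],s["position"],s["contact_force"])
im=get_image("wrist"); a=im["frame"][0:220,180:340][...,::-1]
for k in("square_center","home","press_pad","catch_tab","jaw_nose"): print(k,place_of(k,im)[:1])
b=get_image("side")["frame"][200:290,200:300][...,::-1]
cv2.imwrite("pics/w10.png",np.hstack([cv2.resize(a,(400,550)),cv2.resize(b,(390,550))]))
E
```

```text
19.2333 [ 0.48073196 -0.00299366  0.25244383] [ 0.85129162  0.25881746 -0.02276511]
square_center [{'point': [219.0, 266.8], 'score': 0.7}]
home [{'point': [252.8, 169.7], 'score': 0.97}]
press_pad [{'point': [255.3, 86.1], 'score': 0.81}]
catch_tab [{'point': [255.4, 31.3], 'score': 0.69}]
jaw_nose [{'point': [250.3, 171.4], 'score': 0.73}]
```

View pics/w10.png

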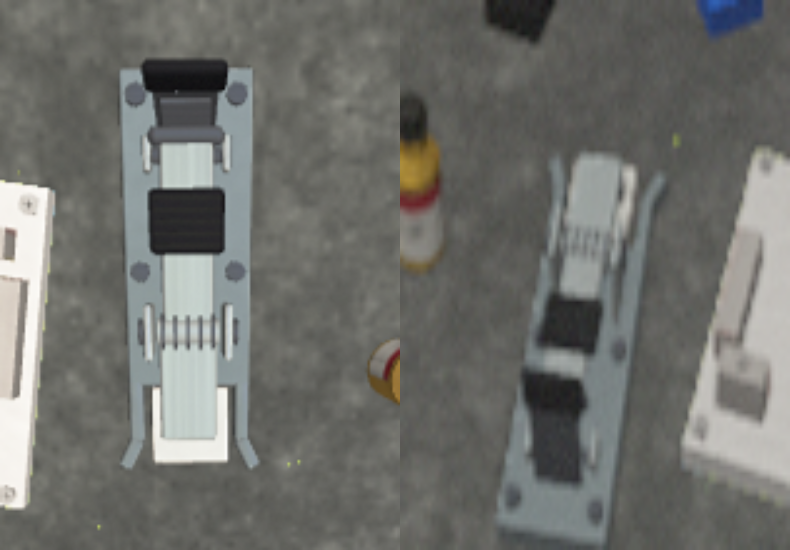

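The picture shows the jaw shut on the block: the front is lowered, the pad is up, and the cross bar stands clear in front of the catch. The block is still square against the stop at (190,385), and the robot is clear. I'll hand it in.

```bash
python3 -c "from rig import *; print(sign_off())"
```

```text
the job is handed in; nothing more can be done
None
```

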